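# Open the push-to-open hatch of the dust extractor and fit its dust cup

## Robot

A 6-joint arm with a two-finger parallel gripper is mounted at the origin on the work surface. World frame = base frame: x ahead of the robot, y to its left, z up, the work surface at z = 0. Lengths are in mm, angles in degrees, forces in N, time in s.
With the tool pointing down it reaches from about 350 to 850 mm from the base axis. Payload 8.1 kg.
Tool frame: the origin (TCP) lies between the finger pads; the fingertips stand 22 mm ahead of it and the grasp point (between the pads) lies 3 mm ahead of it; z points along the fingers, y is the direction in which the jaws open and shut (so a half turn about z gives the same grasp; the last joint's range is limited). The gripper opens to 85 mm and grips with 20 to 120 N. Pads are 22 mm wide; open, the fingers measure 114 mm over their backs; the gripper's body (76 mm by 85 mm) begins 54 mm behind the grasp point. The pads swing forward as they close: fully open they stand 13 mm farther back than shut.
Start: joints at [-70.382, 7.471, 85.268, -0, 87.261, -4.893], TCP at [248.942, -545.924, 253.292] pointing down, gripper open.
Joint ranges: [-169.43, 169.43], [-51.17, 129.36], [1.28, 143.12], [-76.62, 256.62], [0, 156.53], [-152.29, 152.29]. Speed limits (degrees/s): [136.94, 136.94, 159.86, 180, 180, 180].

## Interface

Orientations are given as [roll, pitch, yaw] about the fixed x, y, z axes, in that order (R = Rz(yaw) Ry(pitch) Rx(roll)).
In Python, from bench import r gives the robot as it stands.
- The arm moves only by the tool drive_tool, never from a script. Its argument "moves" is a list of rows, each a list of 2 entries, a list of its own where there are three numbers: the shift along the world's x, y, z in mm, then the turn about the world's z in degrees. A call has exactly 8 rows; each row is the pose to reach, as a shift and turn from the pose commanded when the call began; what a row does not reach only later rows make up. A row lasts 1/12 s, in which the tool goes at most 41.7 mm and 7.16 degrees, less where a joint would pass 70% of its speed; a pose out of reach is approached as far as the arm can. A call with a gripper value outside its range is refused whole. "fingers" is the finger opening in mm, from 0 to 85.4, set as the call begins (left out, the last holds). The fingers move at their own pace and stop on an object; "squeeze" is the grip in N (left out, the last holds). Time passes only in rows, so rows that repeat a pose let the fingers close, or fill a call up. It gives the time, the measured TCP pose, the force and the opening at its end, in the units of the state.
- r.sense(): the state, without advancing time (a new reading comes with each control period).
- r.snapshot(name): name is "side" or "top"; returns a dict with "pixels" (420x560x3 uint8, red, green, blue), "camera_matrix" (3x3 intrinsics, pixels), "xyz" and "orientation" of the camera in the world. Camera axes: x right, y down, z forward; pixel columns grow to the right and rows downward; lengths in mm; the calibration is good to about 2 mm. A picture is of the moment at which its call begins. There is no depth.
- r.hand_in(): hands the job in, once; it reports no verdict.
The state is a dict: "time": time; "joint_pos": joint angles; "qd": joint speeds; "joint_efforts": joint torques, N m; "tool_pos": TCP position; "tcp_rot": TCP orientation; "ft_force": force on the tool from outside, world axes, zero at the start; "wrist_torque": the same for the moment, N m; "finger_gap": finger opening in mm.
Only numpy, scipy, OpenCV 4.12 (cv2) and the standard library are available. Lean on these libraries where they do the work, as an engineer would, in place of code of your own. Each camera call takes 0.05 s, during which the arm holds its last target.

## Task

Open the blue push-to-open hatch on top of the bench dust extractor: press its front edge down gently until the catch lets go and the hatch pops ajar, then swing it right back so that it stays open. Then fit the orange-topped dust cup into the snug yellow holder inside, working it down until it bottoms out upright (it is a tight fit: turning it to and fro eases it down), and let go of it. Leave the glue jar, the turned foot and the brush where they are.

Things in the scene. Friction and masses are not known exactly. Their poses are not given: they have to be found in the camera images.
- extractor: fixed grey bench dust extractor, yaw varies (1.0 to 1.5 rad). Origin under the middle of its bay, on the table; x runs from its front, where the hatch opens (it looks to the robot's right), to its back, the hinge side; z up. The bay is an open-topped box 200 (x) by 210 (y) mm, rim 115 mm high, walls 8 mm; at its -y side a motor housing 190 x 115 x 100 mm high
- hatch (a joint): angle of the blue hatch, a plate 200 (x) by 210 (y) by 10 mm, 0.25 kg, over the bay, hinged along its back edge: 0 = shut (held by the catch), negative = pressed in, positive = opening upward, 1.9 = stop. No handle. Past about 1.6 rad it falls back against its stop and stays; let go below that, it falls down to ajar (0.18 rad)
- hatch_press (a point): middle of the white press mark (32 mm across) on the hatch's upper face, 25 mm behind its front edge; moves with the hatch; shut, 133 mm above the table. Pressed 5 to 7 mm down here (some 4 to 8 N; hard stop at 7 mm) the catch frees; when the finger is raised again, a sprung plunger lifts the hatch after it to about 0.18 rad
- hatch_edge (a point): middle of the lower front edge of the hatch (plate thickness 10 mm above it); moves with the hatch. Shut, it is 8 mm above the bay's rim, ajar about 44 mm: room to lift it from beneath, e.g. with shut fingertips tilted forward. Keep to its middle: near its -y corner a steel catch pin hangs 26 mm down from the plate, 88 mm from the middle, 15 mm behind the edge
- hatch_hinge (a point): middle of the hatch's hinge line, 200 mm behind its front edge, 123 mm above the table; its y axis is the hinge line, its x axis points away from the front edge, in the plane of the plate
- holder_mouth (a point): centre of the mouth of the yellow cup holder fixed in the bay, 57 mm above the table: a block 84 mm square, hole 58 mm across, 30 mm deep. 4 sprung rubber balls, 15 mm above its floor, stick 5 mm into it and clamp the cup: forcing it straight past takes 20 to 35 N, while turned to and fro 5 to 15 N. Bottomed out, the cup's base is 30 mm below this point, its top 55 mm above
- cup_mid (a point): centre (half-way up) of the dust cup: closed round canister 52 mm in diameter, 85 mm tall, 0.1 to 0.2 kg, amber below, orange on its upper 30 mm, edge of the base bevelled 4 mm; stands on the table at one of three places to the right of the extractor. z is its axis. Grip it across the orange part, from above
- glue_jar: bystander: white glue jar with a red cap, 56 mm across, 85 mm tall; origin at the centre of its base
- turned_foot: bystander: turned dark wooden furniture foot, 60 mm across, 70 mm tall; origin at the centre of its base
- brush: bystander: brush lying on the table, left of the extractor; origin at its middle underneath
Mind the look-alikes: they are no part of the job. What is shaped like the part that bears cup_mid but green is not meant.

How it is judged (in metres and radians):
On the way, in this order (a step that is already met when the one before it is completed fails the run):
1. the hatch has popped ajar (value of joint hatch between 0.1 and 0.5 rad), for 0.2 s.
2. the hatch is swung right back (value of joint hatch above 1.7 rad), for 0.2 s.
At the end, for the whole second after the job is handed in: the hatch stands open beyond 1.7 rad; the cup is in the holder, its base within 3 mm of the hole's floor (centre less than 15.5 mm above the mouth), within 6 mm of the holder's axis and within 0.1 rad of upright (value of joint hatch above 1.7 rad and z of cup_mid in the frame of holder_mouth below 0.0155 m and horizontal distance between cup_mid and holder_mouth below 0.006 m and angle between cup_mid's own z axis and vertical below 0.1 rad); the robot touches nothing.
It fails at once if the shut hatch is pressed harder than 45 N (not gently) (value of joint hatch below 0.05 rad and (contact force between hatch and the arm above 45 N or contact force between hatch and the fingers above 45 N)).
It fails at once if a bystander is moved by more than 30 mm (distance of any of glue_jar, turned_foot, brush from where it was at the start of the episode above 0.03 m).
It also fails if it takes over 70 s, if anything falls off the work surface, if the arm or the gripper's body presses on something with over 40 N, if the wrist force passes 120 N, or if a joint passes its speed limit or range.

## Working session

There is one attempt and no reset: what is moved stays moved. The work goes in short steps, Python scripts to look and compute and a tool call to move; the robot and the scene stay as the last step left them, time stands still between calls to the robot, and variables do not carry over. Pictures are saved under pics/ and viewed, and the job is handed in when it is done.

Besides the shell and the picture viewer there is one more tool, called by a JSON object that holds its "method" and its "body", one argument or row to a line. drive_tool: Moves the arm, as the interface text tells. Its arguments: {"type":"object","properties":{"moves":{"type":"array","items":{"type":"array"}},"fingers":{"type":"number"},"squeeze":{"type":"number"}},"required":["moves"]}

```bash
ls; mkdir -p pics; python3 - <<'E'
from bench import r
import cv2,json
print(r.sense())
for n in("side","top"):
    s=r.snapshot(n); cv2.imwrite(f"pics/{n}0.png",s["pixels"][:,:,::-1]); print(n,s["camera_matrix"],s["xyz"],s["orientation"])
E
```

```text
pics
{'time': 0.0, 'joint_pos': array([-7.03831101e+01,  7.51629280e+00,  8.53307667e+01, -1.16129830e-04,
        8.72616033e+01, -4.89306575e+00]), 'qd': array([ 0.03644208,  0.0321319 ,  0.07236795,  0.02513741,  0.07909324,
       -0.00069081]), 'joint_efforts': array([-4.28519168e-03, -5.69410729e+01, -5.00549805e+01, -4.15692548e-04,
        1.49522029e-02,  2.70142164e-05]), 'tool_pos': array([ 248.75481279, -545.43179142,  252.2177921 ]), 'tcp_rot': array([-1.79891723e+02, -9.15296963e-03,  2.45099526e+01]), 'ft_force': array([-0.14505199,  0.2222861 ,  0.17379871]), 'wrist_torque': array([-0.01511049, -0.01295424,  0.02522488]), 'finger_gap': 85.14371970306608}
side [[449.8741068    0.         270.62401368]
 [  0.         449.8741068  215.57596474]
 [  0.           0.           1.        ]] [245.5896413  922.00032888 880.14559195] [-1.29731928e+02 -1.62133639e-01 -1.64664988e+02]
top [[516.34035783   0.         278.71981296]
 [  0.         516.34035783 203.64521414]
 [  0.           0.           1.        ]] [ 372.33905667   46.16081716 1305.56676231] [-175.85730352   -1.07718181  -88.50410165]
```

View pics/side0.png

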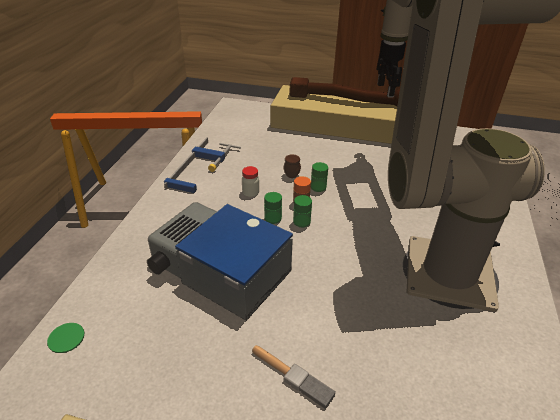

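View pics/top0.png

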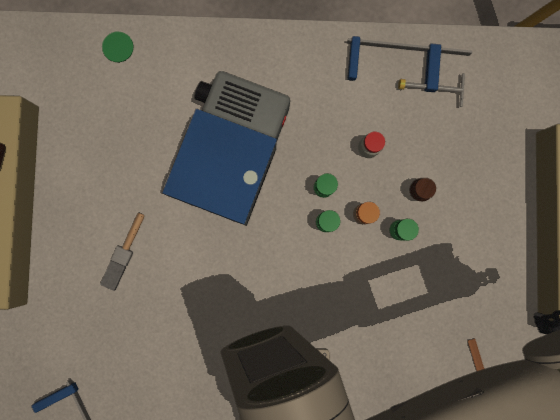

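```bash
cat > h.py <<'E'
import numpy as np,cv2
from scipy.spatial.transform import Rotation as Ro
from scipy.optimize import least_squares
from bench import r
def cam(n):
    s=r.snapshot(n); s["R"]=Ro.from_euler('xyz',s["orientation"],degrees=True).as_matrix(); return s
def proj(s,P):
    p=(np.atleast_2d(P)-s["xyz"])@s["R"]; p=p@s["camera_matrix"].T; return p[:,:2]/p[:,2:]
def atz(s,uv,z):
    d=s["R"]@np.linalg.solve(s["camera_matrix"],[uv[0],uv[1],1.]); return s["xyz"]+d*(z-s["xyz"][2])/d[2]
E
python3 - <<'E'
from h import *
from bench import r
out={}
for n in("top","side"):
    s=cam(n); im=s["pixels"]; hsv=cv2.cvtColor(im,cv2.COLOR_RGB2HSV)
    m=cv2.inRange(hsv,(105,120,40),(125,255,255))
    c=max(cv2.findContours(m,0,2)[0],key=cv2.contourArea)
    hull=cv2.convexHull(c)
    ap=cv2.approxPolyDP(hull,8,True)[:,0]; print(n,ap.tolist(),cv2.contourArea(c))
    w=cv2.inRange(hsv,(0,0,170),(180,70,255)); x,y,ww,hh=cv2.boundingRect(c)
    q=np.zeros_like(w); cv2.fillPoly(q,[hull],255); yy,xx=np.nonzero(w&cv2.erode(q,np.ones((7,7)))); print("mark",xx.mean(),yy.mean(),len(xx))
    print("mark z133",atz(s,(xx.mean(),yy.mean()),133), "corners",[atz(s,p,133).round() for p in ap])
    o=cv2.inRange(hsv,(3,170,100),(14,255,255)); k,l,st,ce=cv2.connectedComponentsWithStats(o)
    for i in range(1,k):
        if st[i,4]>60: print("orange",st[i],ce[i],atz(s,ce[i],85).round(1))
    cv2.imwrite(f"pics/{n}_crop.png",cv2.resize(im[120:300,150:460,::-1] if n=="side" else im[60:260,150:450,::-1],None,fx=2.5,fy=2.5,interpolation=2))
E
```

```text
top [[196, 110], [275, 139], [243, 223], [163, 192]] 7650.5
mark nan nan 0
mark z133 [nan nan nan] corners [array([669., 222., 133.]), array([606.,  39., 133.]), array([412., 106., 133.]), array([477., 290., 133.])]
side [[227, 204], [291, 233], [244, 284], [176, 246]] 4778.0
mark 252.171875 222.5625 64
mark z133 [519.24908891  94.00152912 133.        ] corners [array([607.,  39., 133.]), array([415., 106., 133.]), array([475., 297., 133.]), array([670., 226., 133.])]
orange [  50  112  151   16 1127] [134.33274179 116.2866016 ] [1144.3 -427.    85. ]
orange [294 177  17  17 192] [302.078125 183.8125  ] [ 444.5 -171.5   85. ]<stdin>:11: RuntimeWarning: Mean of empty slice.
  ret = ret.dtype.type(ret / rcount)
<stdin>:12: RuntimeWarning: Mean of empty slice.
```

View pics/top_crop.png

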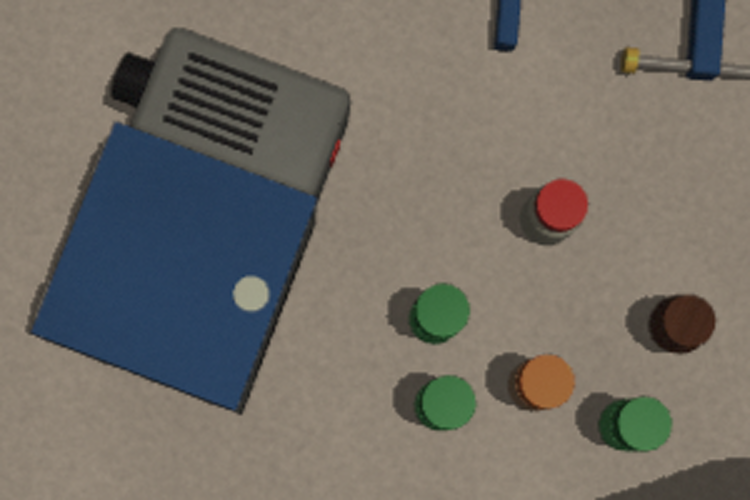

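```bash
python3 - <<'E'
from h import *
S={n:cam(n) for n in("top","side")}
obs={"top":[[196,110],[275,139],[243,223],[163,192]],"side":[[176,246],[227,204],[291,233],[244,284]]}
# order: back/-y , front/-y , front/+y, back/+y
loc=np.array([[100,-105,0],[-100,-105,0],[-100,105,0],[100,105,0]])
def f(p,full=False):
    c,s_=np.cos(p[2]),np.sin(p[2]); W=np.c_[p[0]+loc[:,0]*c-loc[:,1]*s_, p[1]+loc[:,0]*s_+loc[:,1]*c, np.full(4,133.)]
    return np.concatenate([(proj(S[n],W)-obs[n]).ravel() for n in obs])
R=least_squares(f,[540,165,1.2],loss='soft_l1'); print(R.x,f(R.x).round(1))
# cup and others: colours
for n in S:
    hsv=cv2.cvtColor(S[n]["pixels"],cv2.COLOR_RGB2HSV)
    for nm,lo,hi in(("orange",(3,120,60),(16,255,255)),("green",(60,100,30),(85,255,255)),("white",(0,0,165),(180,60,255))):
        k,l,st,ce=cv2.connectedComponentsWithStats(cv2.inRange(hsv,lo,hi))
        for i in range(1,k):
            if 60<st[i,4]<900: print(n,nm,st[i],ce[i].round(1),atz(S[n],ce[i],85).round())
E
```

```text
[541.67153665 165.41859332   1.23340397] [-1.1 -2.3  1.1 -0.5  0.1  0.9 -2.1  0.6 -1.4 -0.4  0.  -0.7  2.1  0.3
  0.2 -0.8]
top orange [416 179  20  20 312] [425.3 188. ] [ 508. -323.   85.]
top orange [356 202  24  22 407] [367.6 212.4] [ 446. -186.   85.]
top orange [124 214  20  36 182] [132.8 231.7] [386. 366.  85.]
top orange [468 339  16  32 244] [475.4 354.5] [ 120. -443.   85.]
top green [103  32  30  30 712] [117.5  46.7] [830. 424.  85.]
top green [314 174  23  23 396] [325.3 185.2] [508. -84.  85.]
top green [317 211  23  21 385] [327.8 221.1] [423. -92.  85.]
top green [390 219  28  21 465] [403.9 229.5] [ 408. -273.   85.]
side orange [474  24  15  22  83] [480.8  33.5] [ -192. -1792.    85.]
side orange [457  71  23  54 346] [466.2 103. ] [ -66. -883.   85.]
side orange [285 155  15   8  90] [292.1 158.5] [ 506. -301.   85.]
side orange [294 176  17  22 303] [301.6 185.7] [ 444. -162.   85.]
side orange [253 346  37  28 328] [270.7 359.2] [378. 432.  85.]
side green [313 163  15   8  98] [319.9 166.6] [ 410. -279.   85.]
side green [265 192  17  11 138] [272.9 197.1] [512. -84.  85.]
side green [295 195  17  11 141] [302.8 200.3] [425. -92.  85.]
side green [265 209  16  14 147] [272.6 216.5] [490.   1.  85.]
side green [ 48 323  36  29 785] [ 65.4 337.2] [804. 496.  85.]
side white [453 127  23  18 188] [460.8 134.3] [ -33. -616.   85.]
side white [346 183  32  26 572] [361.2 195.4] [ 266. -161.   85.]
side white [247 219  12   8  74] [252.5 222.2] [536.  39.  85.]
```

View pics/side_crop.png

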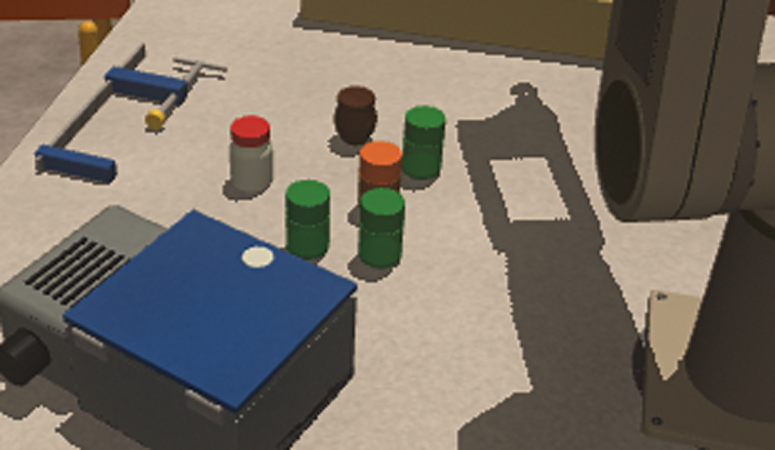

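Candidates in the top picture are orange (368,212) and green (325,185), (328,221) and (404,230). The crops show only (368,212) has an orange top over an amber body, so that is the dust cup. The hatch fit gives an extractor origin of about (541.7, 165.4) and yaw 70.7°, with the press mark at about (517, 95). I'll move above the mark.

{"method": "drive_tool", "body": {
  "moves": [
    [[130,310,0],46],
    [[130,310,0],46],
    [[130,310,0],46],
    [[130,310,0],46],
    [[130,310,0],46],
    [[130,310,0],46],
    [[130,310,0],46],
    [[130,310,0],46]
  ],
  "fingers": 0
}}

```text
time: 0.97
tool_pos: [378.1, -236.7, 253.4]
tcp_rot: [180.0, 0.0, 70.7]
ft_force: [0.5, -0.1, -0.2]
finger_gap: -0.2
```

{"method": "drive_tool", "body": {
  "moves": [
    [[138,331,0],0],
    [[138,331,0],0],
    [[138,331,0],0],
    [[138,331,0],0],
    [[138,331,0],0],
    [[138,331,0],0],
    [[138,331,0],0],
    [[138,331,0],0]
  ]
}}

```text
time: 1.63
tool_pos: [506.5, 71.4, 253.5]
tcp_rot: [180.0, -0.0, 70.5]
ft_force: [0.9, -0.8, -0.3]
finger_gap: 0.3
```

{"method": "drive_tool", "body": {
  "moves": [
    [[0,0,-25],0],
    [[0,0,-50],0],
    [[0,0,-75],0],
    [[0,0,-85],0],
    [[0,0,-87],0],
    [[0,0,-88],0],
    [[0,0,-88],0],
    [[0,0,-88],0]
  ]
}}

```text
time: 2.3
tool_pos: [507.3, 68.9, 167.2]
tcp_rot: [179.8, -0.1, 70.5]
ft_force: [0.4, -0.4, 0.1]
finger_gap: -0.2
```

{"method": "drive_tool", "body": {
  "moves": [
    [[9,25,0],0],
    [[9,25,-3],0],
    [[9,25,-6],0],
    [[9,25,-9],0],
    [[9,25,-11],0],
    [[9,25,-12],0],
    [[9,25,-12],0],
    [[9,25,-12],0]
  ]
}}

```text
time: 2.97
tool_pos: [515.3, 93.7, 153.6]
tcp_rot: [180.0, 0.0, 70.5]
ft_force: [0.6, -1.4, 2.6]
finger_gap: -0.1
```

```bash
python3 - <<'E'
from h import *
print(r.sense())
s=cam("side"); cv2.imwrite("pics/s1.png",cv2.resize(s["pixels"][120:300,120:420,::-1],None,fx=2.5,fy=2.5,interpolation=2))
E
```

```text
{'time': 2.9667, 'joint_pos': array([ 4.70966917e+00, -3.17539760e-01,  1.04000351e+02, -1.52242359e-02,
        7.62895275e+01,  2.42258683e+01]), 'qd': array([ 0.20783601, -0.03703282,  0.01157469, -0.13224374, -0.00928318,
        0.0795045 ]), 'joint_efforts': array([ 4.09746934e-01, -4.59086180e+01, -4.61724901e+01,  2.69827209e-01,
       -7.54468987e-03, -5.15531356e-03]), 'tool_pos': array([515.28666972,  93.73649353, 153.63765724]), 'tcp_rot': array([1.79968705e+02, 2.13923597e-03, 7.04874051e+01]), 'ft_force': array([ 0.62806703, -1.42977092,  2.63401257]), 'wrist_torque': array([-0.09834874, -0.02182794, -0.01627972]), 'finger_gap': -0.05479666050022813}
```

View pics/s1.png

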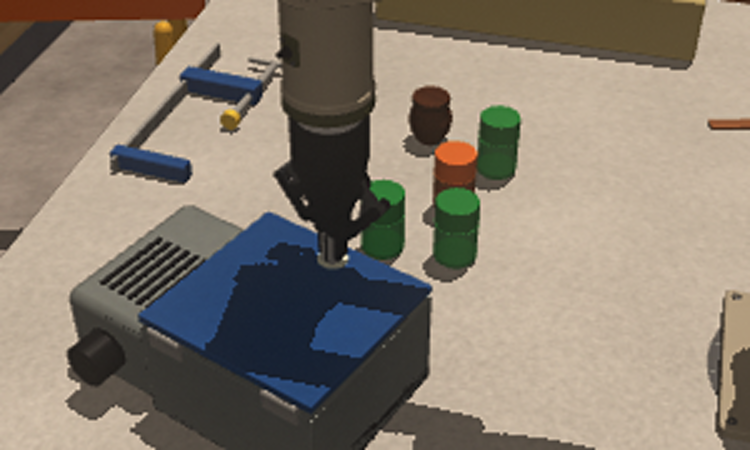

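The tip is on the mark (crop about (333,262)) and in light contact at 2.6 N. I'll press gently.

{"method": "drive_tool", "body": {
  "moves": [
    [[0,0,-1],0],
    [[0,0,-1],0],
    [[0,0,-2],0],
    [[0,0,-2],0],
    [[0,0,-3],0],
    [[0,0,-3],0],
    [[0,0,-4],0],
    [[0,0,-4],0]
  ]
}}

```text
time: 3.68
tool_pos: [515.2, 94.1, 149.2]
tcp_rot: [180.0, 0.0, 70.5]
ft_force: [1.5, -2.3, 2.6]
finger_gap: 0.0
```

{"method": "drive_tool", "body": {
  "moves": [
    [[0,0,-1],0],
    [[0,0,-1],0],
    [[0,0,-1],0],
    [[0,0,2],0],
    [[0,0,10],0],
    [[0,0,25],0],
    [[0,0,50],0],
    [[0,0,75],0]
  ]
}}

```text
time: 4.35
tool_pos: [513.9, 94.5, 224.2]
tcp_rot: [-179.8, 0.0, 70.5]
ft_force: [0.8, 0.0, 0.2]
finger_gap: 0.1
```

```bash
python3 - <<'E'
from h import *
print(r.sense()["tool_pos"])
s=cam("side"); cv2.imwrite("pics/s2.png",cv2.resize(s["pixels"][120:300,120:420,::-1],None,fx=2.5,fy=2.5,interpolation=2))
E
```

```text
[513.86841925  94.52962492 224.24971209]
```

View pics/s2.png

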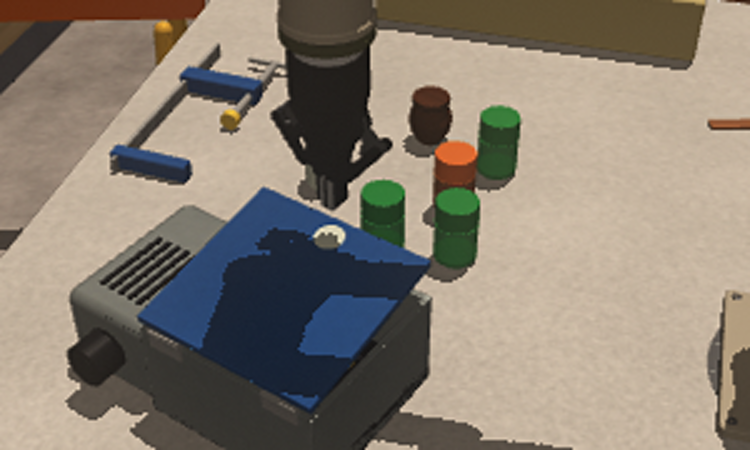

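The hatch is ajar; its raised front edge is visible around crop (350,225). Next I go in front of the edge and down, with the tip below the plate.

{"method": "drive_tool", "body": {
  "moves": [
    [[-10,-28,0],0],
    [[-20,-57,0],0],
    [[-20,-57,-20],0],
    [[-20,-57,-45],0],
    [[-20,-57,-62],0],
    [[-20,-57,-62],0],
    [[-17,-47,-62],0],
    [[-16,-45,-62],0]
  ]
}}

```text
time: 5.07
tool_pos: [500.0, 50.5, 163.6]
tcp_rot: [179.9, -0.1, 70.5]
ft_force: [0.7, -0.0, 0.9]
finger_gap: 0.0
```

{"method": "drive_tool", "body": {
  "moves": [
    [[1,3,0],0],
    [[2,5,0],0],
    [[2,7,0],0],
    [[3,9,0],0],
    [[4,11,0],0],
    [[5,13,0],0],
    [[5,15,0],0],
    [[5,15,0],0]
  ]
}}

```text
time: 5.73
tool_pos: [504.4, 63.6, 162.5]
tcp_rot: [179.9, 0.1, 70.5]
ft_force: [1.1, -3.4, 0.9]
finger_gap: -0.3
```

{"method": "drive_tool", "body": {
  "moves": [
    [[1,3,3],0],
    [[1,4,7],0],
    [[2,5,11],0],
    [[2,6,15],0],
    [[2.5,7,20],0],
    [[3,8.5,24],0],
    [[3.5,10,28],0],
    [[4,11,33],0]
  ]
}}

```text
time: 6.4
tool_pos: [507.5, 72.3, 195.4]
tcp_rot: [-180.0, 0.3, 70.4]
ft_force: [-2.6, -12.4, 2.6]
finger_gap: -0.2
```

```bash
python3 - <<'E'
from h import *
s=cam("side"); cv2.imwrite("pics/s3.png",cv2.resize(s["pixels"][100:300,120:420,::-1],None,fx=2.5,fy=2.5,interpolation=2))
E
```

```text
(no output)
```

View pics/s3.png

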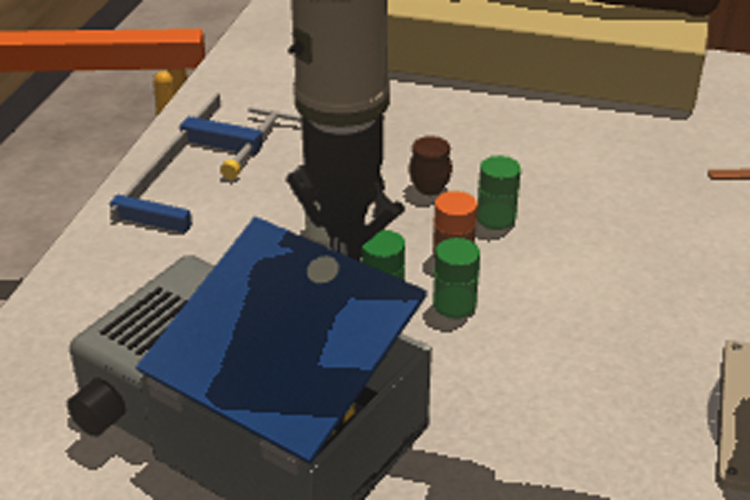

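The hatch edge is riding up with the finger, and the holder's yellow shows in the gap at crop (352,410). I'll keep following the arc.

{"method": "drive_tool", "body": {
  "moves": [
    [[1,2,8],0],
    [[2,5.5,16],0],
    [[3,9,24],0],
    [[4.5,13,31.5],0],
    [[6,17,39],0],
    [[7.5,22,46],0],
    [[9.5,27,53],0],
    [[11,32,60],0]
  ]
}}

```text
time: 7.12
tool_pos: [519.2, 105.7, 256.5]
tcp_rot: [179.9, 0.1, 70.4]
ft_force: [-0.7, -6.9, 4.7]
finger_gap: 0.2
```

```bash
python3 - <<'E'
from h import *
s=cam("side"); cv2.imwrite("pics/s4.png",cv2.resize(s["pixels"][100:300,120:420,::-1],None,fx=2.5,fy=2.5,interpolation=2))
E
```

```text
(no output)
```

View pics/s4.png

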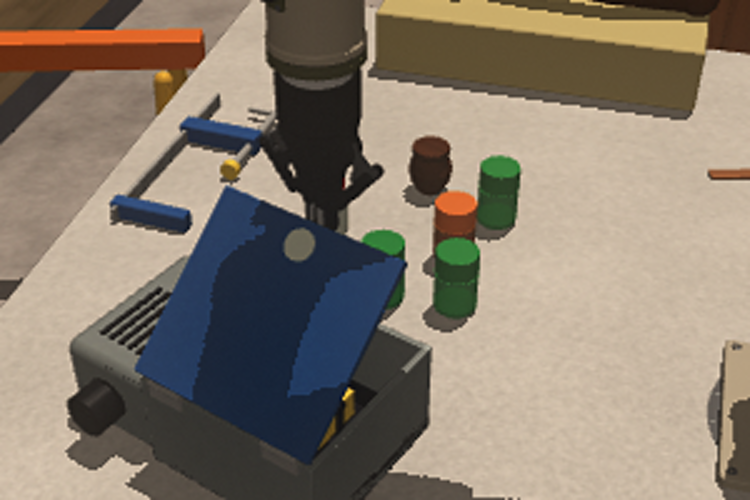

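{"method": "drive_tool", "body": {
  "moves": [
    [[2,6,8],0],
    [[4.5,13,15],0],
    [[7,20.5,22],0],
    [[10,28,29],0],
    [[12.5,36,35],0],
    [[15.5,44.5,41],0],
    [[18.5,53,46],0],
    [[21.5,62,51],0]
  ]
}}

```text
time: 7.83
tool_pos: [540.8, 170.2, 306.5]
tcp_rot: [-180.0, -0.0, 70.5]
ft_force: [0.2, -1.6, 0.3]
finger_gap: 0.4
```

```bash
python3 - <<'E'
from h import *
s=cam("side"); cv2.imwrite("pics/s5.png",cv2.resize(s["pixels"][60:300,120:420,::-1],None,fx=2.3,fy=2.3,interpolation=2))
E
```

```text
(no output)
```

View pics/s5.png

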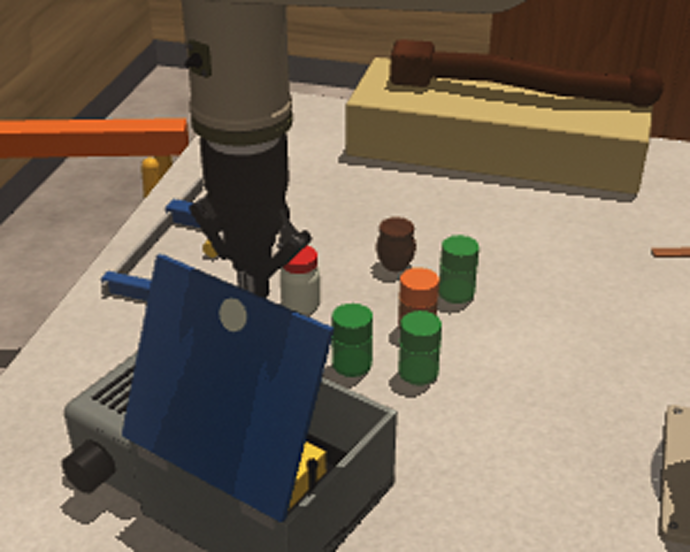

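{"method": "drive_tool", "body": {
  "moves": [
    [[4.5,13,5],0],
    [[9,25,9],0],
    [[13.5,38,12],0],
    [[18,51,14],0],
    [[22.5,64,14],0],
    [[27,77,14],0],
    [[31.5,91,14],0],
    [[36,104,14],0]
  ]
}}

```text
time: 8.55
tool_pos: [576.5, 274.4, 319.7]
tcp_rot: [-179.9, 0.0, 70.5]
ft_force: [0.0, 0.2, 0.6]
finger_gap: 0.1
```

{"method": "drive_tool", "body": {
  "moves": [
    [[3,8,0],0],
    [[6,16,0],0],
    [[8,24,0],0],
    [[10,29,0],0],
    [[12,34,0],0],
    [[12,34,0],0],
    [[6,17,0],0],
    [[0,0,0],0]
  ]
}}

```text
time: 9.22
tool_pos: [576.5, 273.3, 319.9]
tcp_rot: [-180.0, 0.0, 70.6]
ft_force: [1.5, -0.1, 0.6]
finger_gap: -0.2
```

```bash
python3 - <<'E'
from h import *
for n in ("side","top"):
    s=cam(n); cv2.imwrite(f"pics/{n}6.png",s["pixels"][:,:,::-1])
E
```

```text
(no output)
```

View pics/side6.png

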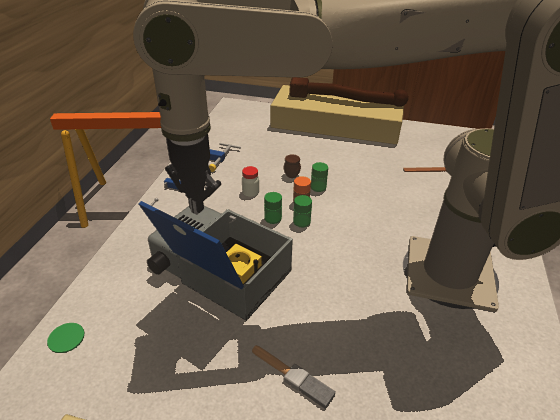

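The hatch has fallen right back against its stop, and the yellow holder is visible at (243,260). I'll retreat towards the cup and open the fingers.

{"method": "drive_tool", "body": {
  "moves": [
    [[-13,-40,0],0],
    [[-26,-80,0],0],
    [[-110,-325,-10],20],
    [[-110,-325,-10],20],
    [[-110,-325,-10],20],
    [[-110,-325,-10],20],
    [[-110,-325,-10],20],
    [[-110,-325,-10],20]
  ],
  "fingers": 85
}}

```text
time: 9.98
tool_pos: [470.2, -41.1, 311.2]
tcp_rot: [179.9, 0.0, 90.5]
ft_force: [0.6, 0.0, -0.2]
finger_gap: 85.1
```

```bash
python3 - <<'E'
from h import *
print(r.sense()["tool_pos"])
for n in ("side","top"):
    s=cam(n); cv2.imwrite(f"pics/{n}7.png",cv2.resize(s["pixels"][180:310,130:330,::-1] if n=="side" else s["pixels"][80:250,130:400,::-1],None,fx=2.9,fy=2.9,interpolation=2))
E
```

```text
[470.15017372 -41.09514577 311.21020366]
```

View pics/side7.png

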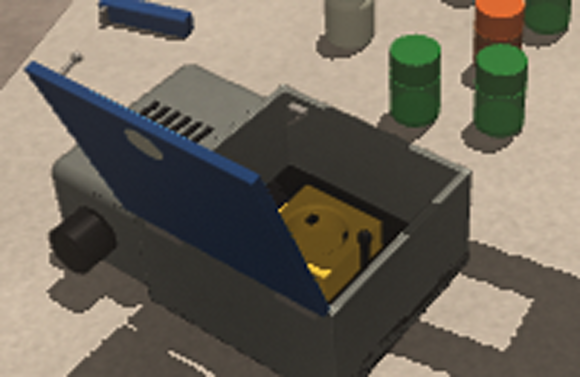

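View pics/top7.png

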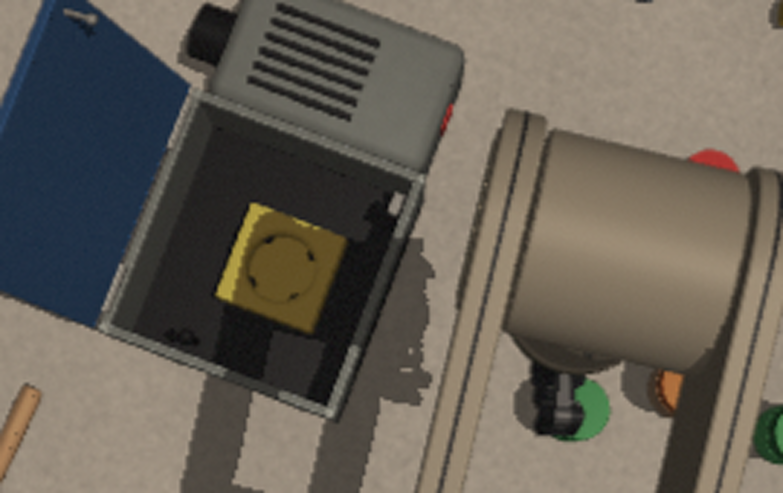

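```bash
python3 - <<'E'
from h import *
s=cam("top"); 
off=np.array([130,80])
c=lambda p:(np.array(p)+.5)/2.9-.5+off
for p in [(282,267),(250,203),(347,238),(314,333),(217,297)]: print(atz(s,c(p),57).round(1))
for p in [(262,243),(306,242),(311,293),(257,290)]: print('ball',atz(s,c(p),57).round(1))
S=cam("side")
print('side', atz(S,(np.array([318,236])+.5)/2.9-.5+[130,180],57).round(1))
o=np.array([541.7,165.4]);
H=atz(s,c((282,267)),57)[:2]-o; a=1.2334; print('local',H@[np.cos(a),np.sin(a)],H@[-np.sin(a),np.cos(a)])
im=s["pixels"][100:240,170:290,::-1]
cv2.imwrite("pics/t8.png",cv2.convertScaleAbs(cv2.resize(im[20:110,10:100],None,fx=6,fy=6,interpolation=2),alpha=2))
cv2.imwrite("pics/s8.png",cv2.convertScaleAbs(cv2.resize(S["pixels"][230:300,200:300,::-1],None,fx=6,fy=6,interpolation=2),alpha=2))
E
```

```text
[537.7 153.   57. ]
[591.  181.7  57. ]
[563.7  99.3  57. ]
[482.9 124.5  57. ]
[510.8 206.4  57. ]
ball [557.4 170.4  57. ]
ball [559.4 133.6  57. ]
ball [516.4 128.   57. ]
ball [517.7 173.2  57. ]
side [534.2 162.7  57. ]
local -13.034710282775228 -0.2812652326877557
```

View pics/t8.png

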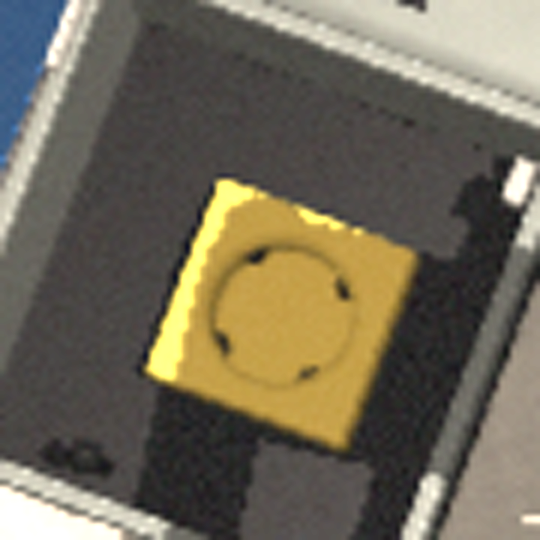

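View pics/s8.png

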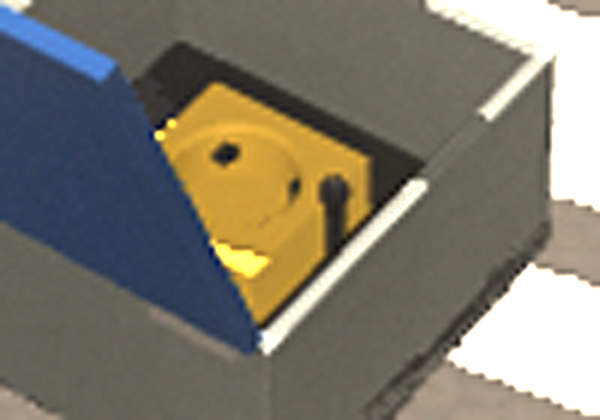

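```bash
cat > ov.py <<'E'
from h import *
a=1.2334
print(atz(cam("top"),((285+.5)/6-.5+180,(315+.5)/6-.5+120),57),atz(cam("top"),((283+.5)/6-.5+180,(314+.5)/6-.5+120),57))
C=np.array([537,151.5])
t=np.linspace(0,2*np.pi,60)
def pts(n,rad):return np.c_[C[0]+rad*np.cos(t),C[1]+rad*np.sin(t),np.full(60,57.)]
Rm=np.array([[np.cos(a),-np.sin(a)],[np.sin(a),np.cos(a)]])
sq=np.array([[42,42],[-42,42],[-42,-42],[42,-42],[42,42]])@Rm.T+C
out=[]
for n,o in(("top",(180,120)),("side",(195,225))):
    s=cam(n); im=cv2.convertScaleAbs(cv2.resize(s["pixels"][o[1]:o[1]+90,o[0]:o[0]+90,::-1],None,fx=4.4,fy=4.4,interpolation=2),alpha=2)
    for P in(pts(n,29),np.c_[sq,np.full(5,57.)]):
        q=((proj(s,P)-o+.5)*4.4-.5).astype(int); cv2.polylines(im,[q],False,(0,0,255),1)
    out.append(im)
cv2.imwrite("pics/ov.png",np.hstack(out))
E
python3 ov.py
```

```text
[536.82551998 152.56788585  57.        ] [537.21018643 153.39012156  57.        ]
```

View pics/ov.png

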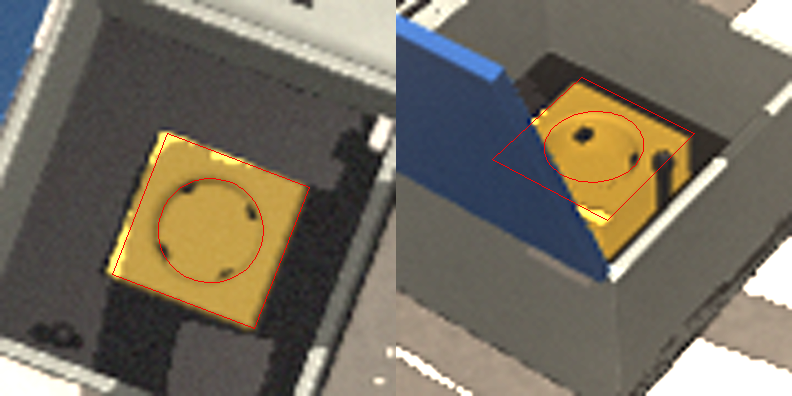

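```bash
python3 - <<'E'
from h import *
T=cam("top");S=cam("side")
t0=cv2.imread("pics/top0.png");s0=cv2.imread("pics/side0.png")
C=np.array([446,-186.]); t=np.linspace(0,2*np.pi,60); out=[]
print(r.sense()["tool_pos"])
for s,im,o in((T,t0,(340,185)),(S,s0,(275,155))):
    im=cv2.convertScaleAbs(cv2.resize(im[o[1]:o[1]+55,o[0]:o[0]+55],None,fx=7,fy=7,interpolation=2),alpha=1.5)
    for z in(85,55,0):
        P=np.c_[C[0]+26*np.cos(t),C[1]+26*np.sin(t),np.full(60,float(z))]
        q=((proj(s,P)-o+.5)*7-.5).astype(int); cv2.polylines(im,[q],False,(255,255,255),1)
    out.append(im)
cv2.imwrite("pics/ovc.png",np.hstack(out))
E
```

```text
[471.15087385 -38.56170299 310.79143542]
```

View pics/ovc.png

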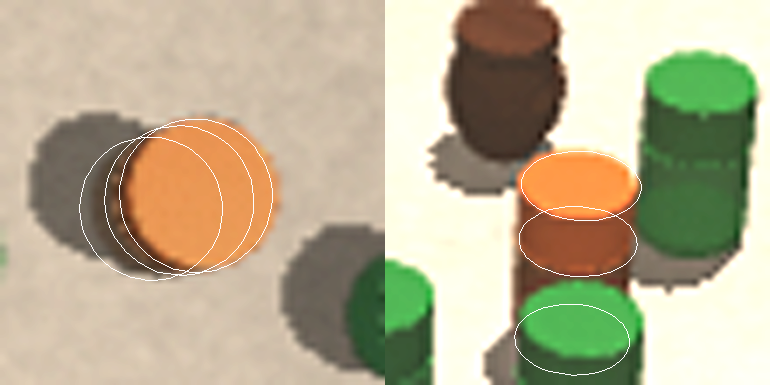

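{"method": "drive_tool", "body": {
  "moves": [
    [[-24,-148,-20],0],
    [[-24,-148,-40],0],
    [[-24,-148,-60],0],
    [[-24,-148,-80],0],
    [[-24,-148,-110],0],
    [[-24,-148,-130],0],
    [[-24,-148,-150],0],
    [[-24,-148,-150],0]
  ]
}}

```text
time: 11.15
tool_pos: [444.4, -185.9, 155.8]
tcp_rot: [-179.6, -0.2, 90.6]
ft_force: [-0.4, -0.5, -0.5]
finger_gap: 85.0
```

```bash
python3 - <<'E'
from h import *
for i in range(1): print(r.sense()["tool_pos"],r.sense()["tcp_rot"])
s=cam("side"); cv2.imwrite("pics/s9.png",cv2.resize(s["pixels"][100:260,200:400,::-1],None,fx=3.5,fy=3.5,interpolation=2)); print(r.sense()["tool_pos"])
E
```

```text
[ 444.38862109 -185.86864749  155.78609024] [-179.59704407   -0.23363465   90.55079884]
[ 445.49626713 -186.34646007  158.43994967]
```

View pics/s9.png

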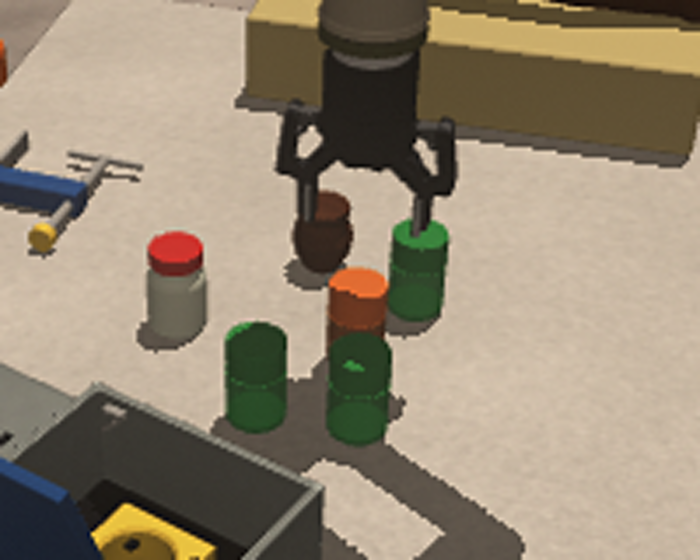

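The gripper straddles the orange cup at crop (358,285) with the jaws along x. I'll descend and grip.

{"method": "drive_tool", "body": {
  "moves": [
    [[1,-1,-20],0],
    [[1,-1,-45],0],
    [[1,-1,-65],0],
    [[1,-1,-80],0],
    [[1,-1,-87],0],
    [[1,-1,-87],0],
    [[1,-1,-87],0],
    [[1,-1,-87],0]
  ]
}}

```text
time: 11.87
tool_pos: [449.2, -189.2, 75.8]
tcp_rot: [179.9, 0.1, 90.5]
ft_force: [0.4, -1.0, 0.2]
finger_gap: 85.0
```

{"method": "drive_tool", "body": {
  "moves": [
    [[0,0,0],0],
    [[0,0,0],0],
    [[0,0,0],0],
    [[0,0,0],0],
    [[0,0,0],0],
    [[0,0,0],0],
    [[0,0,0],0],
    [[0,0,0],0]
  ],
  "fingers": 40,
  "squeeze": 70
}}

```text
time: 12.53
tool_pos: [448.2, -189.2, 75.0]
tcp_rot: [179.9, 0.0, 90.5]
ft_force: [-3.3, 0.6, 7.6]
finger_gap: 50.6
```

{"method": "drive_tool", "body": {
  "moves": [
    [[0,0,20],0],
    [[0,0,50],0],
    [[0,0,90],0],
    [[0,0,130],0],
    [[0,0,160],0],
    [[0,0,170],0],
    [[0,0,170],0],
    [[0,0,170],0]
  ]
}}

```text
time: 13.2
tool_pos: [447.7, -188.7, 243.1]
tcp_rot: [-180.0, -0.0, 90.5]
ft_force: [0.3, 0.7, -2.0]
finger_gap: 50.6
```

```bash
python3 - <<'E'
from h import *
s=cam("side"); cv2.imwrite("pics/s10.png",cv2.resize(s["pixels"][60:240,220:400,::-1],None,fx=3,fy=3,interpolation=2)); print(r.sense())
E
```

```text
{'time': 13.25, 'joint_pos': array([-2.89080657e+01, -1.01508138e+01,  1.03825280e+02, -1.27157435e-04,
        8.64851207e+01, -2.94123927e+01]), 'qd': array([ 0.02569525,  0.99599373,  1.18747554, -0.03315656,  0.02551802,
        0.01469138]), 'joint_efforts': array([ 9.24565480e-03, -4.35759974e+01, -5.31887412e+01,  2.22550050e-03,
       -9.99977987e-03,  1.18723274e-04]), 'tool_pos': array([ 446.96217863, -188.33156367,  241.68446674]), 'tcp_rot': array([-1.79860920e+02, -7.82614500e-02,  9.05042399e+01]), 'ft_force': array([ 0.4510023 , -0.32854506, -2.47321173]), 'wrist_torque': array([0.03225143, 0.01476807, 0.06756818]), 'finger_gap': 50.65103469583478}
```

View pics/s10.png

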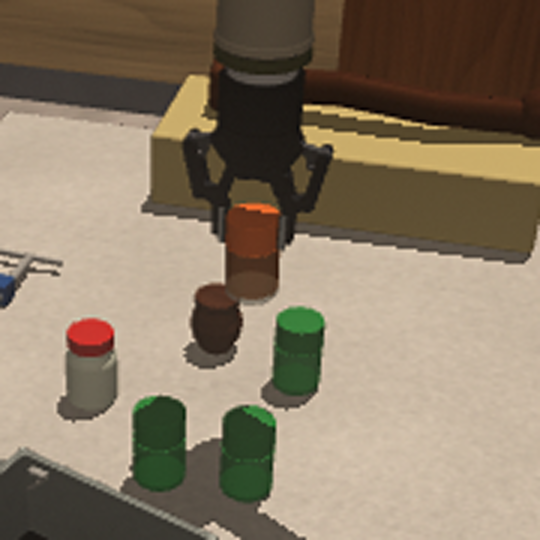

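{"method": "drive_tool", "body": {
  "moves": [
    [[12,40,0],0],
    [[22,80,0],0],
    [[32,120,0],0],
    [[42,160,0],0],
    [[52,198,0],0],
    [[62,236,0],0],
    [[72,274,0],0],
    [[80,308,0],0]
  ]
}}

```text
time: 13.92
tool_pos: [526.5, 121.6, 240.3]
tcp_rot: [-179.7, 0.0, 90.5]
ft_force: [1.0, -0.6, -1.9]
finger_gap: 50.6
```

{"method": "drive_tool", "body": {
  "moves": [
    [[5,18,0],0],
    [[10,34,0],0],
    [[10,34,-15],0],
    [[10,34,-40],0],
    [[10,34,-60],0],
    [[10,34,-70],0],
    [[10,34,-70],0],
    [[10,34,-70],0]
  ]
}}

```text
time: 14.58
tool_pos: [536.6, 153.0, 172.0]
tcp_rot: [-179.8, 0.0, 90.5]
ft_force: [0.1, -0.2, -1.5]
finger_gap: 50.1
```

```bash
python3 - <<'E'
from h import *
s=cam("side"); cv2.imwrite("pics/s11.png",cv2.resize(s["pixels"][150:330,140:320,::-1],None,fx=3,fy=3,interpolation=2)); 
print(r.sense()["tool_pos"])
s=cam("top"); cv2.imwrite("pics/t11.png",cv2.resize(s["pixels"][90:250,140:320,::-1],None,fx=3,fy=3,interpolation=2));
print(r.sense()["tool_pos"],r.sense()["tcp_rot"])
E
```

```text
[537.66903407 153.13612106 173.68690976]
[538.31280614 153.20974469 174.66307812] [ 1.79940057e+02 -1.21090299e-02  9.04938765e+01]
```

View pics/s11.png

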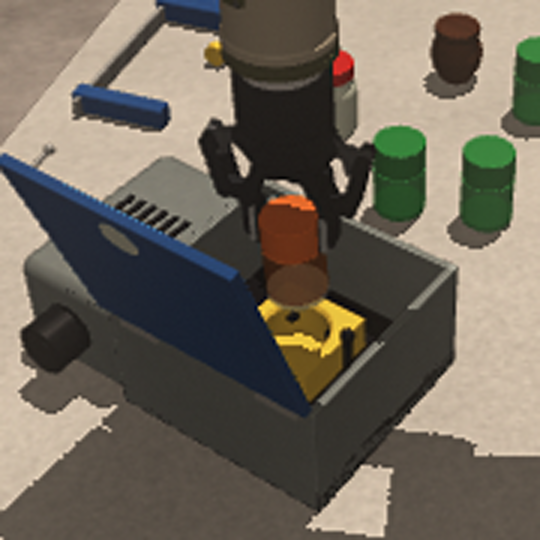

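View pics/t11.png

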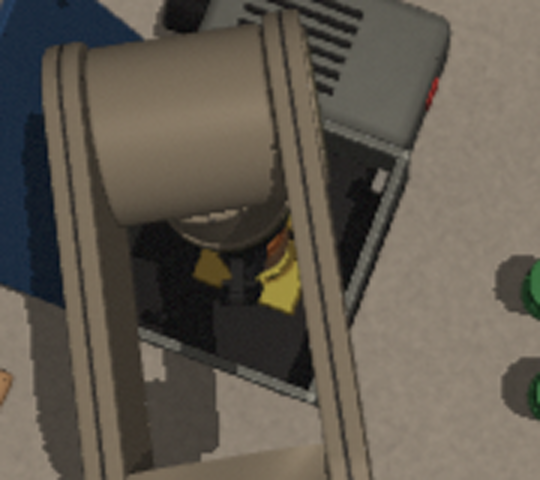

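```bash
python3 - <<'E'
from h import *
s=cam("side");C=(537.5,153.5);o=(200,190);t=np.linspace(0,2*np.pi,60)
p=np.mean([r.sense()["tool_pos"]],0);print(p)
im=cv2.convertScaleAbs(cv2.resize(s["pixels"][o[1]:o[1]+90,o[0]:o[0]+90,::-1],None,fx=6,fy=6,interpolation=2),alpha=1.7)
for z,R in((99,26),(184,26),(57,29)):
    P=np.c_[C[0]+R*np.cos(t),C[1]+R*np.sin(t),np.full(60,float(z))]
    cv2.polylines(im,[((proj(s,P)-o+.5)*6-.5).astype(int)],False,(255,255,255),1)
cv2.imwrite("pics/ov12.png",im)
E
```

```text
[538.63995899 153.28164641 175.22933692]
```

View pics/ov12.png

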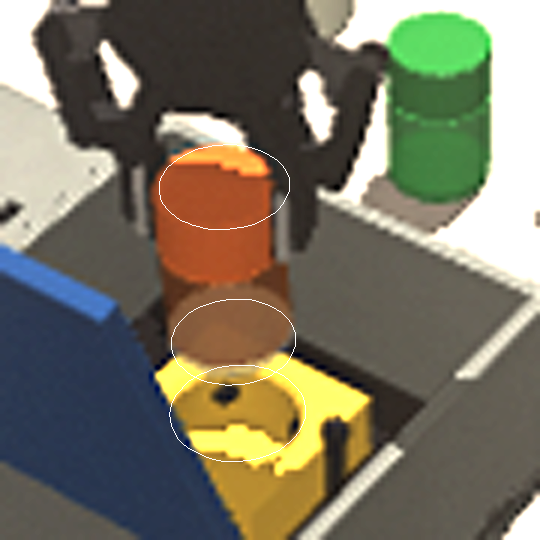

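{"method": "drive_tool", "body": {
  "moves": [
    [[-1.5,0,-8],0],
    [[-1.5,0,-16],0],
    [[-1.5,0,-24],0],
    [[-1.5,0,-32],0],
    [[-1.5,0,-38],0],
    [[-1.5,0,-42],0],
    [[-1.5,0,-46],0],
    [[-1.5,0,-49],0]
  ]
}}

```text
time: 15.4
tool_pos: [536.5, 153.3, 124.5]
tcp_rot: [180.0, -0.0, 90.5]
ft_force: [0.9, 0.4, -1.1]
finger_gap: 50.5
```

```bash
python3 - <<'E'
from h import *
s=cam("side"); cv2.imwrite("pics/s13.png",cv2.resize(s["pixels"][180:290,190:300,::-1],None,fx=5,fy=5,interpolation=2)); 
x=r.sense();print(x["tool_pos"],x["ft_force"],x["wrist_torque"])
E
```

```text
[536.36955586 153.2843712  124.06982354] [ 2.45572588 -0.16364385 -3.15946904] [ 0.06144152 -0.48215211  0.03178793]
```

View pics/s13.png

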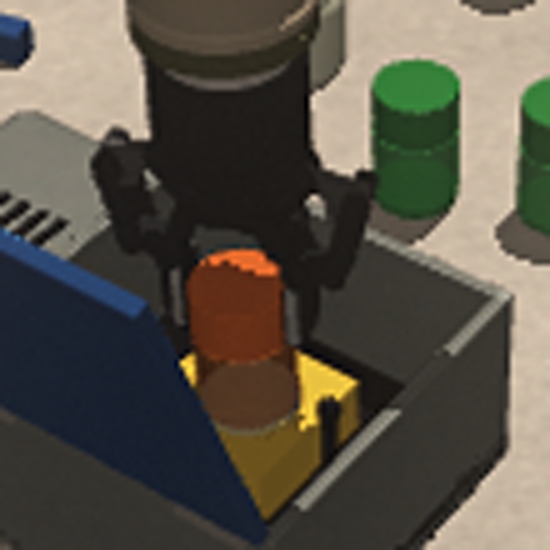

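The cup has entered the mouth, with the base about 7 mm in. I'll work it down while turning to and fro.

{"method": "drive_tool", "body": {
  "moves": [
    [[0.7,0,-1],7],
    [[0.7,0,-2],14],
    [[0.7,0,-3],7],
    [[0.7,0,-4],0],
    [[0.7,0,-5],-7],
    [[0.7,0,-6],-14],
    [[0.7,0,-7],-7],
    [[0.7,0,-8],0]
  ]
}}

```text
time: 16.12
tool_pos: [537.5, 153.7, 117.4]
tcp_rot: [179.9, -0.0, 90.7]
ft_force: [1.4, 3.0, 0.3]
finger_gap: 50.4
```

{"method": "drive_tool", "body": {
  "moves": [
    [[0,0,-1],7],
    [[0,0,-2],14],
    [[0,0,-3],7],
    [[0,0,-4],0],
    [[0,0,-5],-7],
    [[0,0,-6],-14],
    [[0,0,-7],-7],
    [[0,0,-8],0]
  ]
}}

```text
time: 16.78
tool_pos: [539.6, 154.0, 112.6]
tcp_rot: [179.7, -0.1, 90.6]
ft_force: [0.9, 1.2, 12.1]
finger_gap: 50.5
```

{"method": "drive_tool", "body": {
  "moves": [
    [[0,0,-1],7],
    [[0,0,-2],14],
    [[0,0,-2.5],7],
    [[0,0,-3],0],
    [[0,0,-3.5],-7],
    [[0,0,-4],-14],
    [[0,0,-4.5],-7],
    [[0,0,-5],0]
  ]
}}

```text
time: 17.45
tool_pos: [538.4, 153.6, 105.4]
tcp_rot: [179.8, -0.1, 90.6]
ft_force: [1.0, 1.4, 2.1]
finger_gap: 50.5
```

{"method": "drive_tool", "body": {
  "moves": [
    [[0,0,0],7],
    [[0,0,-1],14],
    [[0,0,-1],7],
    [[0,0,-2],0],
    [[0,0,-2],-7],
    [[0,0,-2.5],-14],
    [[0,0,-3],-7],
    [[0,0,-3],0]
  ]
}}

```text
time: 18.12
tool_pos: [538.3, 153.5, 102.0]
tcp_rot: [179.8, -0.0, 90.6]
ft_force: [1.2, 0.8, 2.6]
finger_gap: 50.8
```

```bash
python3 - <<'E'
from h import *
s=cam("side"); cv2.imwrite("pics/s14.png",cv2.resize(s["pixels"][180:290,190:300,::-1],None,fx=5,fy=5,interpolation=2)); 
x=r.sense();print(x["tool_pos"],x["tcp_rot"],x["ft_force"],x["wrist_torque"])
E
```

```text
[538.41992851 153.39713025 102.07876266] [ 1.79811175e+02 -1.79745734e-02  9.13582315e+01] [ 3.73633418 -0.62704307  0.49927753] [-0.13498448 -0.59518732  0.68051701]
```

View pics/s14.png

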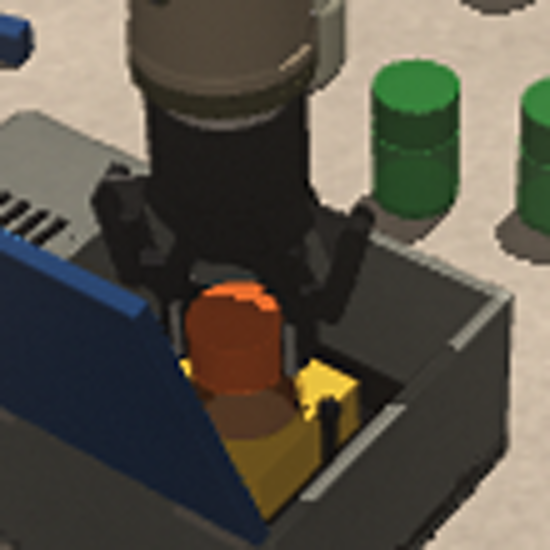

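{"method": "drive_tool", "body": {
  "moves": [
    [[0,0,0],7],
    [[0,0,-1],14],
    [[0,0,-1],7],
    [[0,0,-2],0],
    [[0,0,-2],-7],
    [[0,0,-3],-14],
    [[0,0,-3],-7],
    [[0,0,-3],0]
  ]
}}

```text
time: 18.83
tool_pos: [539.9, 153.5, 101.8]
tcp_rot: [179.6, -0.0, 90.5]
ft_force: [-2.1, -2.1, 17.8]
finger_gap: 50.8
```

{"method": "drive_tool", "body": {
  "moves": [
    [[0,0,-1],7],
    [[0,0,-1],14],
    [[0,0,-2],7],
    [[0,0,-2],0],
    [[0,0,-2],-7],
    [[0,0,-2],-14],
    [[0,0,-2],-7],
    [[0,0,-2],0]
  ]
}}

```text
time: 19.5
tool_pos: [540.6, 153.7, 101.7]
tcp_rot: [179.5, -0.0, 90.5]
ft_force: [-7.7, -4.4, 30.2]
finger_gap: 50.6
```

The cup has bottomed: 30 N gives no further motion. I'll relieve the load and release.

{"method": "drive_tool", "body": {
  "moves": [
    [[-1,0,2],0],
    [[-1,0,4],0],
    [[-1,0,5],0],
    [[-1,0,5],0],
    [[-1,0,5],0],
    [[-1,0,5],0],
    [[-1,0,5],0],
    [[-1,0,5],0]
  ]
}}

```text
time: 20.17
tool_pos: [538.1, 153.9, 102.2]
tcp_rot: [179.7, -0.1, 90.3]
ft_force: [7.1, 2.6, -0.7]
finger_gap: 50.3
```

{"method": "drive_tool", "body": {
  "moves": [
    [[0,0,0],0],
    [[0,0,0],0],
    [[0,0,0],0],
    [[0,0,0],0],
    [[0,0,0],0],
    [[0,0,0],0],
    [[0,0,0],0],
    [[0,0,0],0]
  ],
  "fingers": 82
}}

```text
time: 20.83
tool_pos: [535.9, 153.2, 100.7]
tcp_rot: [-180.0, 0.0, 90.5]
ft_force: [0.3, -0.7, 0.2]
finger_gap: 82.1
```

{"method": "drive_tool", "body": {
  "moves": [
    [[0,0,10],0],
    [[0,0,30],0],
    [[0,0,60],0],
    [[0,0,100],0],
    [[0,0,140],0],
    [[0,0,180],0],
    [[0,0,200],0],
    [[0,0,200],0]
  ]
}}

```text
time: 21.5
tool_pos: [538.5, 153.8, 309.2]
tcp_rot: [179.3, -0.1, 90.5]
ft_force: [1.3, 0.2, 0.4]
finger_gap: 81.8
```

{"method": "drive_tool", "body": {
  "moves": [
    [[-13,-41,0],0],
    [[-26,-80,0],0],
    [[-100,-310,0],0],
    [[-100,-310,0],0],
    [[-100,-310,0],0],
    [[-100,-310,0],0],
    [[-100,-310,0],0],
    [[-100,-310,0],0]
  ]
}}

```text
time: 22.17
tool_pos: [434.5, -158.9, 300.8]
tcp_rot: [-180.0, 0.0, 90.5]
ft_force: [0.8, 0.4, -0.3]
finger_gap: 82.1
```

```bash
python3 - <<'E'
from h import *
t=np.linspace(0,2*np.pi,60);out=[];C=(537,153.3)
print(r.sense()["tool_pos"])
for n,o in(("top",(175,115)),("side",(190,200))):
    s=cam(n); im=cv2.convertScaleAbs(cv2.resize(s["pixels"][o[1]:o[1]+100,o[0]:o[0]+95,::-1],None,fx=4,fy=4,interpolation=2),alpha=1.6)
    raw=im.copy(); 
    P=np.c_[C[0]+26*np.cos(t),C[1]+26*np.sin(t),np.full(60,112.)]
    cv2.polylines(im,[((proj(s,P)-o+.5)*4-.5).astype(int)],False,(255,255,255),1)
    out.append(im); cv2.imwrite(f"pics/{n}15.png",s["pixels"][:,:,::-1])
cv2.imwrite("pics/ov15.png",np.hstack(out))
E
```

```text
[ 434.45557731 -158.89298818  300.82860317]
```

View pics/ov15.png

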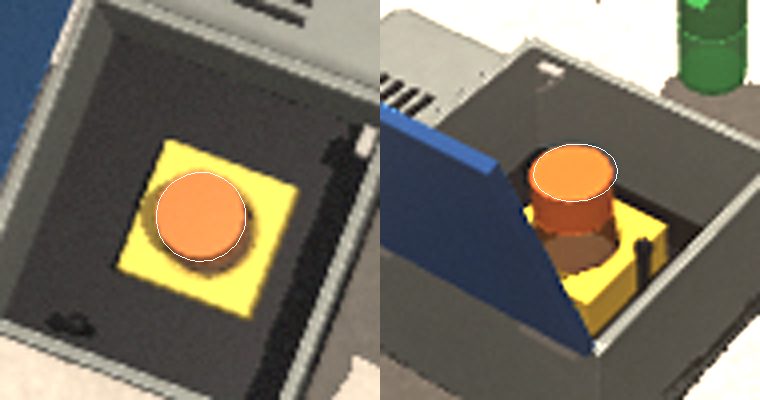

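View pics/side15.png

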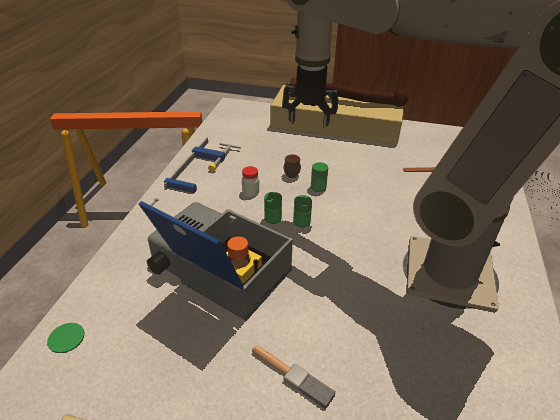

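```bash
python3 - <<'E'
from h import *
S=cam("side");T=cam("top");a=1.2334;o=np.array([541.7,165.4])
for th in(1.6,1.7,1.8,1.9):
    for y in(-105,105):
        l=np.array([100-200*np.cos(th),y]);w=o+[l[0]*np.cos(a)-l[1]*np.sin(a),l[0]*np.sin(a)+l[1]*np.cos(a)]
        P=[*w,123+200*np.sin(th)];print(th,y,proj(S,P).round(0),proj(T,P).round(0))
E
```

```text
1.6 -105 [[161. 182.]] [[178.  81.]]
1.6 105 [[239. 219.]] [[137. 182.]]
1.7 -105 [[154. 187.]] [[169.  78.]]
1.7 105 [[233. 225.]] [[128. 179.]]
1.8 -105 [[147. 193.]] [[159.  75.]]
1.8 105 [[226. 232.]] [[119. 175.]]
1.9 -105 [[141. 200.]] [[151.  72.]]
1.9 105 [[220. 240.]] [[110. 172.]]
```

View pics/top15.png

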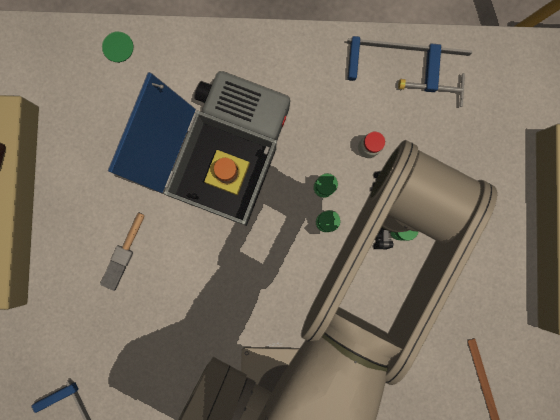

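The hatch matches 1.9 rad: its corners are at side (140,203) and top (151,74)/(110,172). The cup is seated, the bystanders are unmoved and the gripper is clear, so I'll hand in.

```bash
python3 -c "
from bench import r
print(r.hand_in())"
```

```text
the job is handed in; nothing more can be done
None
```

The hatch is open against its stop, the cup is seated in the yellow holder, and I handed the job in at about 22 s. The hand-in gives no verdict.

**What I did:**
- I pressed the hatch's white mark gently (readings about 3 N), and the hatch popped ajar.
- I pushed its front edge up along its arc with the shut fingers until it fell back.
- I gripped the orange-topped cup from above and turned it ±14° while easing it into the holder. I pushed to 30 N, relieved the load, then released and backed away.

**Last checks:**
- **Hatch:** its corners in both pictures match an angle of about 1.9 rad.
- **Cup:** its top lies on the outline predicted for a bottomed-out, upright cup, 112 mm above the table. It matches exactly in the top view and within about 1 mm in the side view. Under the final 30 N push it went down no further.
- **Bystanders:** the glue jar and the brush look unmoved in both views and the turned foot in the side view. The arm hid the foot from the top camera.
- **Robot:** the gripper is clear of everything, and the force reading is near zero.

No check failed. The measured tool position wandered by 1–3 mm, so I relied on the pictures for the final alignment.

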